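# Turn the spice carousel to bring the red-lidded jar to the front

### The job

Push the scalloped rim of the spice carousel round with the fingertips, gently and either way, until the jar with the red lid stands squarely at the front, on the side nearest the worktop's front edge, straight in front of the carousel's axis. Do not touch, lift or tip any of the jars or the salt shaker riding on it, and leave everything around it where it stands; then let go and take the hand clear.

Things in the scene. Friction and masses are not known exactly. Their poses are not given: they have to be found in the camera images.
- carousel_foot: The fixed round metal foot under the spice carousel, 192 mm across, 17 mm high, fixed to the worktop. Origin on the carousel's upright turning axis, at worktop level. Its -x axis points to the front, square to the worktop's front edge, on the side where the robot stands; its y axis points left as seen from there, z up.
- carousel (a joint): Turn of the carousel about its upright axis, rad: 0 at the start, growing counter-clockwise as seen from above, without end stops or clicks. The bearing drags with about 0.15 N m (about 1 N at the rim turns it), so it stops within a few degrees when no longer pushed.
- tray_top (a point): Centre of the top of the carousel's flat wooden tray, on its axis. The tray is 18 mm thick, its top 40 mm above the worktop. A low brass rail, 206 mm in diameter, stands on it, its top 66 mm above the worktop; the jars and shaker stand inside the rail, their tops up to 146 mm above the worktop.
- notch (a point): Middle of one of the six equal finger notches, 60 degrees apart, in the tray's scalloped rim: 150 mm from the axis, at the tray's mid-height (31 mm above the worktop). The U-shaped notches go in to 120 mm from the axis, the broad lobes between them out to 165 mm. Each is about 66 mm wide, open above, below and outside, with steep, nearly radial flanks for a fingertip to push.
- red_jar_centre (a point): Centre (half-way up) of the jar with the red lid and peanut-coloured contents, 64 mm across, 97 mm tall, loose on the carousel, about 64 mm from the carousel's axis. z along its axis.
- spice_a: small clear spice jar with a brownish-green screw cap, 46 mm across, 106 mm tall, loose on the carousel; origin at the centre of its underside, z along its axis; leave it untouched
- spice_b: small clear spice jar with a green screw cap, 46 mm across, 106 mm tall, loose on the carousel; origin at the centre of its underside, z along its axis; leave it untouched
- spice_c: small clear spice jar with a green screw cap, 46 mm across, 106 mm tall, loose on the carousel; origin at the centre of its underside, z along its axis; leave it untouched
- salt_shaker: clear glass salt shaker with a grey domed top, 44 mm across, 90 mm tall, loose on the carousel; origin at the centre of its underside, z along its axis; leave it untouched
- tea_box: black tea carton lying to the right of the carousel, 64 x 129 x 74 mm; origin at the centre of its underside; leave it alone
- notebook: yellow notebook lying at the front right, 148 x 108 x 11 mm; origin at the centre of its underside; leave it alone
- glass: small empty glass behind the chopping board on the left, 48 mm across, 61 mm tall; origin at the centre of its underside; leave it alone
- tin: small green food tin at the front left, 57 mm across, 72 mm tall; origin at the centre of its underside; leave it alone
There are look-alikes about, which are no part of the job. Leave any blue or purple look-alike of the part that bears red_jar_centre alone.

How it is judged:
By the outcome, as a careful person would: the job done as asked, in the order asked, and still so for the second after the job is handed in, with the robot touching nothing.
It also fails if it takes over 64 s, if anything falls off the work surface, if the arm or the gripper's body presses on something with over 40 N, if the wrist force passes 120 N, or if a joint passes its speed limit or range.

### The arm

A 6-joint arm with a two-finger parallel gripper is mounted at the origin on a cart in front of the work surface, level with it; the furniture and walls round the work are solid. World frame = base frame: x ahead of the robot, y to its left, z up, the work surface at z = 0. Lengths are in m, angles in rad, forces in N, time in s.
With the tool pointing down it reaches from about 0.325 to 0.85 m from the base axis. Payload 15.5 kg.
Tool frame: the origin (TCP) lies between the finger pads; the fingertips stand 17 mm ahead of it and the grasp point (between the pads) lies 2 mm behind it; z points along the fingers, y is the direction in which the jaws open and shut (so a half turn about z gives the same grasp; the last joint's range is limited). The gripper opens to 91 mm and grips with 3 to 60 N. Pads are 32 mm wide; open, the fingers measure 118 mm over their backs; the gripper's body (76 mm by 178 mm) begins 60 mm behind the grasp point.
Start: joints at [-1.198, 0.494, 1.345, -0, 1.302, -0.096], TCP at [0.282, -0.558, 0.231] pointing down, gripper open.
Joint ranges: [-2.91, 2.91], [-0.82, 2.16], [0.22, 2.67], [-1.22, 4.37], [0.12, 2.79], [-3.08, 3.08]. Speed limits (rad/s): [1.89, 1.89, 2.57, 3.01, 3.01, 3.01].

### API

Orientations are given as a unit quaternion [w, x, y, z].
In Python, from bench import manip gives the robot as it stands. The module is installed in compiled form; this text tells all that it offers.
- The arm moves only by the shell command python3 -m creep 'ROWS'. ROWS is JSON, a list that holds one entry, the list of rows, each a list of 5 numbers: the shift along the tool's x, y, z in mm, then the turn about the tool's z in rad, then the gripper's target within -1 to 1 (shut at 1, half-way at 0, fully open at -1). In form: [[[dx, dy, dz, twist, grip], ...]]. A call has 1 to 10 rows; each row shifts and turns the commanded pose from where the row before left it, along the tool's axes as they then stand; what a row does not reach is not made up. A row lasts 1/12 s, in which the tool goes at most 41.7 mm and 7.16 degrees, less where a joint would pass 70% of its speed; a pose out of reach is approached as far as the arm can. A call with a gripper value outside its range is refused whole. The fingers move at their own pace and stop on an object; the grip force is fixed at half the most. Time passes only in rows, so rows that do not move let the fingers close. It gives the time, the measured TCP pose, the force and the opening at its end, in the units of the state.
- manip.get_obs(): the state, without advancing time (a new reading comes with each control period).
- manip.snapshot(name): name is "side" or "top" or "wrist"; returns a dict with "image" (420x560x3 uint8, red, green, blue), "vfov" (degrees; the focal length in pixels is half the picture's height over the tangent of half this angle, whatever the lens; pixels are square), "cx", "cy" (the principal point, pixels), "D" ([k1, k2, p1, p2, k3] as OpenCV has them; the pictures are not rectified), "xyz" and "rotation" of the camera in the world; the wrist camera has in their place "T_tool_cam" (4x4, takes a point from camera to tool coordinates, whose origin is the TCP and whose axes are the flange's). Camera axes: x right, y up, looking along -z (the intrinsics and any distortion apply to the point x, -y, -z); pixel columns grow to the right and rows downward; lengths in m; the calibration is good to about 2 mm. A picture is of the moment at which its call begins: read the wrist's pose just before it. There is no depth.
- manip.close_job(): hands the job in, once; it reports no verdict.
The state is a dict: "time": time; "joint_pos": joint angles; "joint_velocities": joint speeds; "joint_torque": joint torques, N m; "eef_pos": TCP position; "orientation": TCP orientation; "force": force on the tool from outside, world axes, zero at the start; "moment": the same for the moment, N m; "gripper_width": finger opening in m.
Only numpy, scipy, OpenCV 4.12 (cv2) and the standard library are available. Lean on these libraries where they do the work, as an engineer would, in place of code of your own. Each camera call takes 0.05 s, during which the arm holds its last target. There are 200 camera calls.

## Working session

There is one attempt and no reset: what is moved stays moved. The work goes in short steps, Python scripts to look and compute and a shell command to move; the robot and the scene stay as the last step left them, time stands still between calls to the robot, and variables do not carry over. Pictures are saved under pics/ and viewed, about 8 in all and at most 12, crops included, and the job is handed in when it is done.

```bash
mkdir -p pics; cat > h.py <<'E'
import numpy as np, cv2, pickle
from bench import manip
def K(s):
    f=s["image"].shape[0]/2/np.tan(np.radians(s["vfov"])/2); return np.array([[f,0,s["cx"]],[0,f,s["cy"]],[0,0,1.]])
def snap(n,name):
    o=manip.get_obs(); s=manip.snapshot(n); cv2.imwrite(f"pics/{name}.png",s["image"][:,:,::-1])
    if "xyz" not in s:
        from scipy.spatial.transform import Rotation as R
        q=o["orientation"]; T=np.eye(4); T[:3,:3]=R.from_quat([q[1],q[2],q[3],q[0]]).as_matrix(); T[:3,3]=o["eef_pos"]
        C=T@np.array(s["T_tool_cam"]); s["xyz"]=C[:3,3]; s["rotation"]=C[:3,:3]
    s["xyz"]=np.array(s["xyz"]); s["rotation"]=np.array(s["rotation"]).reshape(3,3) if np.size(s["rotation"])==9 else s["rotation"]
    pickle.dump(s,open(f"pics/{name}.pkl","wb")); return s
def load(name): return pickle.load(open(f"pics/{name}.pkl","rb"))
def pix2w(s,uv,z):
    p=cv2.undistortPoints(np.array(uv,float).reshape(-1,1,2),K(s),np.array(s["D"],float))[:,0]
    d=np.c_[p[:,0],-p[:,1],-np.ones(len(p))]@s["rotation"].T
    t=(z-s["xyz"][2])/d[:,2]; return s["xyz"]+d*t[:,None]
def w2pix(s,P):
    c=(np.array(P,float).reshape(-1,3)-s["xyz"])@s["rotation"]; c=c*[1,-1,-1]
    return cv2.projectPoints(c,np.zeros(3),np.zeros(3),K(s),np.array(s["D"],float))[0][:,0]
E
python3 - <<'E'
from h import *
a=snap("top","top0"); b=snap("side","side0")
for s in(a,b): print(s["xyz"],s["rotation"],s["vfov"],s["D"])
print(manip.get_obs())
E
```

```text
[ 0.30380864 -0.01275452  1.45134652] [-0.69486243 -0.05877101  0.05225981  0.71482941] 51.88827566800603 [-0.12576677  0.          0.          0.          0.        ]
[0.13074261 0.87761524 0.88039474] [-0.19572033 -0.08526028  0.4234239   0.88041833] 50.28636633242055 [0.02977755 0.         0.         0.         0.        ]
{'time': 0.1, 'joint_pos': array([-1.19749124e+00,  4.94095348e-01,  1.34607238e+00,  1.29205151e-05,
        1.30247591e+00, -9.54944146e-02]), 'joint_velocities': array([ 9.72395575e-04, -4.11845584e-04, -6.32894753e-04, -7.10000183e-04,
       -1.06773044e-05,  7.87785615e-04]), 'joint_torque': array([ 1.55963295e-03, -8.80239058e+01, -3.82547379e+01,  7.08646188e-02,
        4.82177781e-02, -2.56999397e-05]), 'eef_pos': array([ 0.28227824, -0.55726785,  0.23041277]), 'orientation': array([-5.21288965e-04,  9.72654194e-01,  2.32257491e-01, -6.65903847e-05]), 'force': array([ 0.16920577,  0.02618565, -0.1016902 ]), 'moment': array([ 0.00391713, -0.01390069,  0.02493687]), 'gripper_width': 0.09130334201955265}
```

```bash
cat >> h.py <<'E'
_l=load
def load(name):
    s=_l(name); r=np.array(s["rotation"])
    if r.size==4:
        from scipy.spatial.transform import Rotation as R
        s["rotation"]=R.from_quat([r[1],r[2],r[3],r[0]]).as_matrix()
    return s
E
python3 - <<'E'
from h import *
a=cv2.imread("pics/top0.png")
cv2.imwrite("pics/top0v.png",cv2.resize(a,(784,588),interpolation=cv2.INTER_CUBIC))
print(w2pix(load("top0"),[[.5,0,0],[.5,.1,0]]))
E
```

```text
[[280.73010967 218.25016991]
 [251.29904085 219.08942043]]
```

View pics/top0v.png

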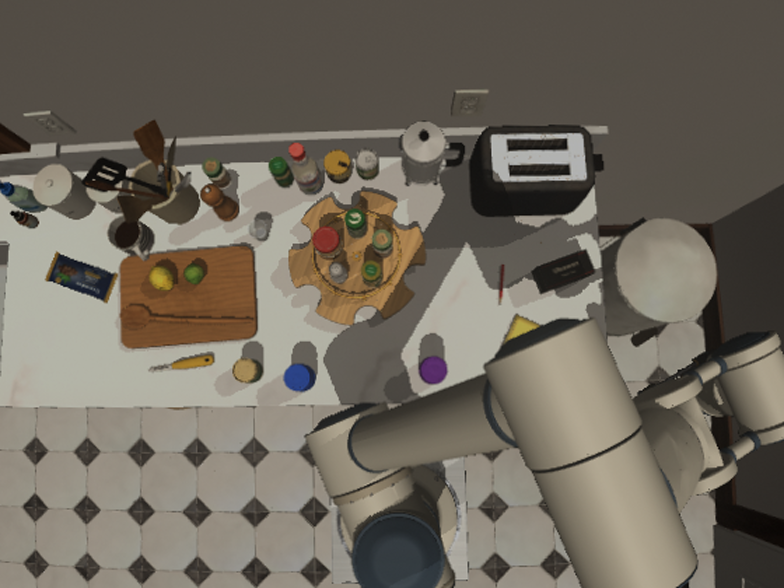

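View pics/side0.png

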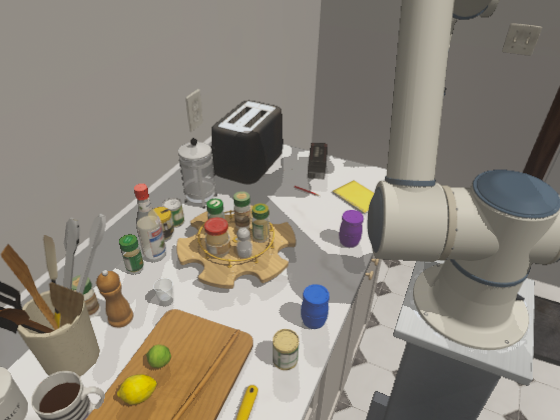

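```bash
cat >> h.py <<'E'
def ortho(s,z,x0,x1,y0,y1,k=1000):   # rows: +x up; cols: +y left; 1 px = 1/k m
    X,Y=np.meshgrid(np.arange(x1,x0,-1/k),np.arange(y1,y0,-1/k),indexing="ij")
    m=w2pix(s,np.c_[X.ravel(),Y.ravel(),np.full(X.size,z)]).astype(np.float32).reshape(*X.shape,2)
    return cv2.remap(s["image"][:,:,::-1].copy(),m[...,0],m[...,1],cv2.INTER_LINEAR)
def fit(s,c0,z=.04):
    """tray centre and phase by matching wood mask with model outline"""
    from scipy.optimize import minimize
    h=.2; o=ortho(s,z,c0[0]-h,c0[0]+h,c0[1]-h,c0[1]+h); hsv=cv2.cvtColor(o,cv2.COLOR_BGR2HSV)
    m=((hsv[...,1]>90)&(hsv[...,0]>8)&(hsv[...,0]<28)).astype(np.float32)
    X,Y=np.meshgrid(np.arange(h,-h,-.001),np.arange(h,-h,-.001),indexing="ij")
    m[:]=cv2.GaussianBlur(m,(0,0),1.5); best=[]
    def cost(p):
        r=np.hypot(X-p[0],Y-p[1]); t=np.arctan2(Y-p[1],X-p[0])-p[2]
        t=(t+np.pi/6)%(np.pi/3)-np.pi/6
        lat=np.abs(r*np.sin(t)); 
        inn=(r<.165)&~((r>.12)&(lat<.033-.012*np.clip((.135-r)/.015,0,1)))
        sel=(r>.115)&(r<.19); return np.mean((m[sel]-inn[sel])**2)
    b=min(((cost((dx,dy,a)),dx,dy,a) for dx in np.arange(-.02,.021,.01) for dy in np.arange(-.02,.021,.01) for a in np.arange(0,1.04,.08)))
    r=minimize(cost,b[1:],method="Nelder-Mead",options=dict(initial_simplex=np.array(b[1:])+np.array([[0,0,0],[.006,0,0],[0,.006,0],[0,0,.06]]),xatol=1e-4,fatol=1e-6))
    return c0[0]+r.x[0],c0[1]+r.x[1],r.x[2],r.fun,o,m
def redlid(s,c,z=.137):
    o=ortho(s,z,c[0]-.14,c[0]+.14,c[1]-.14,c[1]+.14,2000); hsv=cv2.cvtColor(o,cv2.COLOR_BGR2HSV)
    m=(((hsv[...,0]<7)|(hsv[...,0]>172))&(hsv[...,1]>140)&(hsv[...,2]>50)).astype(np.uint8)
    n,l,st,ce=cv2.connectedComponentsWithStats(m); i=1+np.argmax(st[1:,4])
    pts=cv2.findContours((l==i).astype(np.uint8),0,1)[0][0]; (u,v),r=cv2.minEnclosingCircle(pts)
    return np.array([c[0]+.14-v/2000,c[1]+.14-u/2000]),r/2000,st[i,4],o
E
python3 - <<'E'
from h import *
s=load("top0"); c0=pix2w(s,[[255,184]],.04)[0]; print(c0)
r=fit(s,c0); print(r[:4])
c=r[:2]; p,rad,A,o=redlid(s,c); d=p-c; print(p,rad,A,np.hypot(*d),np.degrees(np.arctan2(d[1],d[0])))
o=ortho(s,.04,c[0]-.2,c[0]+.2,c[1]-.2,c[1]+.2)
for k in range(6):
    a=r[2]+k*np.pi/3; print(k,np.degrees(a)%360,c[0]+.15*np.cos(a),c[1]+.15*np.sin(a))
    cv2.circle(o,(int(200-150*np.sin(a)),int(200-150*np.cos(a))),4,(255,0,0),-1)
    cv2.putText(o,str(k),(int(200-150*np.sin(a)),int(200-150*np.cos(a))),0,.6,(0,0,255))
for R in(120,165):cv2.circle(o,(200,200),R,(0,255,0),1)
cv2.imwrite("pics/fit0.png",np.hstack([o,cv2.resize(cv2.cvtColor((r[5]*255).astype(np.uint8),8),(400,400))]))
b=load("side0")
print("tall objects ortho done")
E
```

```text
[0.61261996 0.08255934 0.04      ]
(np.float64(0.6170239284710647), np.float64(0.08447206756899296), np.float64(0.15360778466799319), np.float64(0.03716329485177994))
[0.63674885 0.14680357] 0.030782388687133788 11268 0.06537804714398587 72.43992644978015
0 8.801077761830365 0.7652577540009837 0.1074227313669211
1 68.80107776183036 0.6712649833533026 0.22432165807701715
2 128.80107776183036 0.5230311578233836 0.20137099427908906
3 188.80107776183036 0.46879010294114565 0.061521403771064825
4 248.80107776183033 0.5627828735888267 -0.05537752293903121
5 308.80107776183036 0.7110166991187458 -0.03242685914110313Traceback (most recent call last):
  File "<stdin>", line 11, in <module>
    return _nx.concatenate(arrs, 1, dtype=dtype, casting=casting)
           ~~~~~~~~~~~~~~~^^^^^^^^^^^^^^^^^^^^^^^^^^^^^^^^^^^^^^^
ValueError: all the input array dimensions except for the concatenation axis must match exactly, but along dimension 0, the array at index 0 has size 401 and the array at index 1 has size 400
```

```bash
python3 - <<'E'
from h import *
s=load("top0"); c0=pix2w(s,[[255,184]],.04)[0]
r=fit(s,c0); c=r[:2]
o=ortho(s,.04,c[0]-.2,c[0]+.2,c[1]-.2,c[1]+.2)[:400,:400].copy()
for k in range(6):
    a=r[2]+k*np.pi/3
    cv2.circle(o,(int(200-150*np.sin(a)),int(200-150*np.cos(a))),4,(255,0,0),-1)
    cv2.putText(o,str(k),(int(200-150*np.sin(a)),int(200-150*np.cos(a))),0,.6,(0,0,255))
for R in(120,165):cv2.circle(o,(200,200),R,(0,255,0),1)
cv2.circle(o,(200,200),3,(0,255,0),-1)
p,rad,A,o2=redlid(s,c)
cv2.imwrite("pics/fit0.png",np.hstack([o,cv2.resize(o2[80:480,80:480],(400,400))]))
# front edge and other things
print("edge",pix2w(s,[[5/1.4,405/1.4],[165/1.4,406/1.4],[320/1.4,406/1.4],[430/1.4,407/1.4]],0)[:,:2])
for n,uv,z in[("tin",(246,371),.072),("blue",(299,377),.09),("purple",(433,370),.09),("glass",(261,230),.06),("tea",(563,270),.07),("toaster front",(480,212),.15),("pot",(424,165),.15),("board right",(256,335),.01)]:
    print(n,pix2w(s,[[uv[0]/1.4,uv[1]/1.4]],z)[0])
g=cv2.cvtColor(ortho(s,0,.15,.45,-.3,.75),6).astype(float)
gd=np.abs(np.diff(cv2.GaussianBlur(g,(0,0),2),axis=0))
for y in range(0,1050,75): 
    row=np.argmax(gd[:,y:y+10].mean(1)); print(round(.75-y/1000,3),round(.45-row/1000,3),end="; ")
E
```

```text
edge [[ 0.27161392  0.99199215]
 [ 0.26938328  0.55999343]
 [ 0.26381212  0.1802671 ]
 [ 0.25477262 -0.08100528]]
tin [0.34840047 0.34047058 0.072     ]
blue [0.33183969 0.21488665 0.09      ]
purple [ 0.33961964 -0.08631044  0.09      ]
glass [0.68318272 0.31046817 0.06      ]
tea [ 0.56270359 -0.40122524  0.07      ]
toaster front [ 0.68471392 -0.20131248  0.15      ]
pot [ 0.79893554 -0.08029878  0.15      ]
board right [0.43635743 0.33221324 0.01      ]
0.75 0.18; 0.675 0.269; 0.6 0.415; 0.525 0.42; 0.45 0.425; 0.375 0.428; 0.3 0.163; 0.225 0.301; 0.15 0.224; 0.075 0.271; 0.0 0.261; -0.075 0.287; -0.15 0.313; -0.225 0.365;
```

View pics/fit0.png

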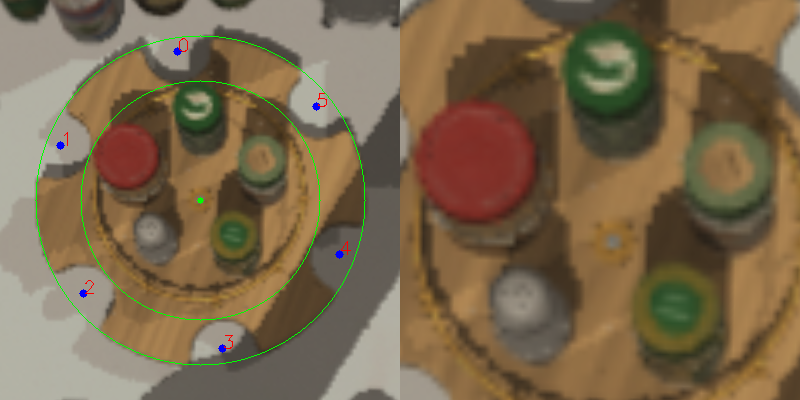

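Candidates for the red lid: the peanut jar on the carousel at top view (326,241), the red-capped bottle behind at (297,150), the blue jar at (299,377) and the purple jar at (433,370). I choose (326,241): it is inside the brass rail, and the crop shows a wide red lid at 65 mm from the axis. The red jar is at 72° and has to reach about 180°, so I'll turn it about 107° counter-clockwise by pushing in notch 2 (129° to about 243°).

```bash
python3 -m creep '[[[10,-10,0,0,1],[23,-23,0,0,1],[23,-23,0,0,1],[23,-23,0,0,1],[23,-23,0,0,1],[23,-23,0,0,1],[23,-23,0,0,1],[23,-23,0,0,1],[23,-23,0,0,1],[23,-23,0,0,1]]]' && python3 -m creep '[[[23,-23,0,0,1],[23,-23,0,0,1],[23,-23,0,0,1],[23,-23,0,0,1],[23,-23,0,0,1],[23,-23,0,0,1],[23,-23,0,0,1],[23,-23,0,0,1],[23,-23,0,0,1],[23,-23,0,0,1]]]' && python3 -m creep '[[[23,-23,0,0,1],[23,-23,0,0,1],[23,-23,0,0,1],[23,-23,0,0,1],[10,-10,0,0,1],[0,0,0,-0.1,1],[0,0,0,-0.12,1],[0,0,0,-0.12,1],[0,0,0,-0.12,1],[0,0,0,-0.12,1]]]' && python3 -m creep '[[[0,0,0,-0.12,1],[0,0,0,-0.12,1],[0,0,0,-0.12,1],[0,0,0,-0.12,1],[0,0,0,-0.12,1],[0,0,0,-0.12,1],[0,0,0,-0.12,1],[0,0,0,-0.12,1],[0,0,0,-0.12,1],[0,0,0,-0.12,1]]]'
cat >> h.py <<'E'
C=np.array([.617,.0845])
def where():
    o=manip.get_obs(); q=o["orientation"]; yaw=np.degrees(2*np.arctan2(q[2],q[1]))%360
    d=o["eef_pos"][:2]-C; print("t",o["time"],"eef",o["eef_pos"].round(4),"r",np.hypot(*d).round(4),"th",np.degrees(np.arctan2(d[1],d[0]))%360,"yaw",yaw,"F",o["force"].round(2),"q6",o["joint_pos"][5],"w",o["gripper_width"])
    return o,d,yaw
E
python3 -c "
from h import *
where(); print(snap('wrist','w1')['T_tool_cam'])"
```

```text
time: 0.93
eef_pos: [0.378, -0.2643, 0.2308]
orientation: [-0.0, 0.973, 0.232, -0.0]
force: [1.0, -0.6, -0.3]
gripper_width: 0.0273
time: 1.77
eef_pos: [0.4792, 0.0449, 0.2308]
orientation: [-0.0, 0.973, 0.232, -0.0]
force: [0.6, -0.8, -0.3]
gripper_width: 0.0004
time: 2.6
eef_pos: [0.5239, 0.18, 0.2307]
orientation: [-0.0, 0.864, 0.503, -0.0]
force: [0.2, 0.1, 0.5]
gripper_width: 0.0005
time: 3.43
eef_pos: [0.5239, 0.1799, 0.2307]
orientation: [-0.0, 0.429, 0.903, -0.0]
force: [0.1, -0.1, -0.2]
gripper_width: 0.0004
t 3.4333 eef [0.5239 0.1799 0.2307] r 0.1333 th 134.31716355432096 yaw 129.17986707150789 F [ 0.14 -0.14 -0.23] q6 -0.4607800726099706 w 0.000426112979558303
[[ 1.72119774e-04  9.67428217e-01  2.53145442e-01  6.98244245e-02]
 [ 9.99999962e-01 -2.21087163e-04  1.64988919e-04 -9.20734916e-04]
 [ 2.15582143e-04  2.53145404e-01 -9.67428219e-01 -1.53828720e-01]
 [ 0.00000000e+00  0.00000000e+00  0.00000000e+00  1.00000000e+00]]
```

View pics/w1.png

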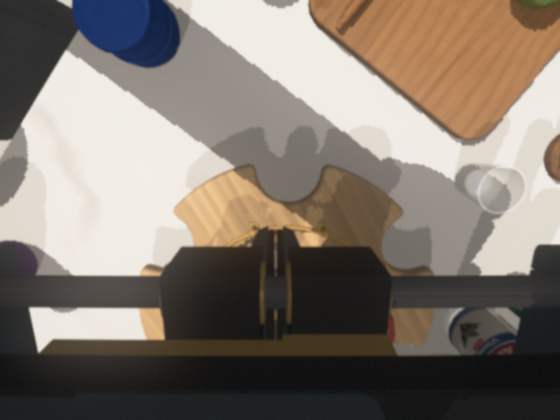

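The wrist view shows notch 2 open and free at (290,183), its mouth running from (252,168) to (328,168). The fingers are still on its inner side, over the rail, and the blue jar is well away at (130,35).

```bash
python3 -c "
from h import *
o,d,yaw=where(); s=load('w1')
P=pix2w(s,[[252,168],[328,168],[290,201],[255,190],[323,190]],.04)[:,:2]
for p in P: print(p,np.hypot(*(p-C)),np.degrees(np.arctan2(*(p-C)[::-1])))
a=np.radians(129); t=C+.148*np.array([np.cos(a),np.sin(a)]); e=t-o['eef_pos'][:2]
y=np.radians(yaw); print('tool dxy',e@[np.cos(y),np.sin(y)],e@[np.sin(y),-np.cos(y)])"
```

```text
t 3.4833 eef [0.5239 0.1799 0.2307] r 0.1333 th 134.30988636354954 yaw 129.7572104402116 F [ 0.07 -1.14  0.09] q6 -0.47084770229277445 w 0.00021672488603801502
[0.49142537 0.18160228] 0.15873828023782588 142.28652645101235
[0.54969566 0.22914182] 0.1595341023117271 114.95337518853962
[0.54202962 0.17958961] 0.1210891912881849 128.2528877566567
[0.50749632 0.16608241] 0.13655308492970156 143.31316146783598
[0.56046693 0.20929257] 0.13700063329668458 114.37130224096087
tool dxy 0.015094497378323989 0.012537699367927703
```

```bash
python3 -m creep '[[[8,6,0,0,1],[7,6.5,0,0,1],[0,0,25,0,1],[0,0,25,0,1],[0,0,25,0,1],[0,0,25,0,1],[0,0,10,0,1],[0,0,0,0,1]]]'; python3 -c "
from h import *
where()"
```

```text
time: 4.15
eef_pos: [0.5232, 0.2001, 0.1189]
orientation: [-0.002, 0.433, 0.902, -0.001]
force: [-0.5, -0.2, 1.1]
gripper_width: 0.0001
t 4.15 eef [0.5232 0.2001 0.1189] r 0.1489 th 129.06219830252707 yaw 128.7254378569631 F [-0.5  -0.17  1.07] q6 -0.41733742094310877 w 0.00014747366791849679
```

```bash
python3 -m creep '[[[0,0,20,0,1],[0,0,20,0,1],[0,0,20,0,1],[0,0,10,0,1],[0,0,4,0,1],[0,0,0,0,1]]]'; python3 -c "
from h import *
where()"; python3 -m creep '[[[-0.1,-4,0,-0.027,1],[-0.1,-4,0,-0.027,1],[-0.1,-4,0,-0.027,1],[-0.1,-4,0,-0.027,1],[-0.1,-3,0,-0.02,1],[-0.1,-3,0,-0.02,1],[-0.1,-3,0,-0.02,1],[-0.1,-3,0,-0.02,1],[-0.1,-3,0,-0.02,1]]]'; python3 -c "
from h import *
where()
s=snap('top','t2')"
```

```text
time: 4.65
eef_pos: [0.5247, 0.2, 0.0472]
orientation: [-0.0, 0.432, 0.902, -0.0]
force: [0.5, -0.6, -0.7]
gripper_width: 0.0007
t 4.65 eef [0.5247 0.2    0.0472] r 0.1479 th 128.63154217537254 yaw 128.8097075540233 F [ 0.53 -0.64 -0.68] q6 -0.4195766566466601 w 0.0007442592205753815
time: 5.4
eef_pos: [0.5029, 0.1775, 0.0472]
orientation: [0.0, 0.335, 0.942, 0.0]
force: [-0.3, 1.6, 1.1]
gripper_width: 0.0005
t 5.4 eef [0.5029 0.1775 0.0472] r 0.1472 th 140.8299645152018 yaw 140.85993585224054 F [-0.31  1.63  1.06] q6 -0.6604986885873463 w 0.0005119267295571071
```

```bash
python3 -m creep '[[[-0.1,-3,0,-0.02,1],[-0.1,-3,0,-0.02,1],[-0.1,-4,0,-0.027,1],[-0.1,-4,0,-0.027,1],[-0.1,-4,0,-0.027,1],[-0.1,-4,0,-0.027,1],[-0.1,-4,0,-0.027,1],[-0.1,-4,0,-0.027,1],[-0.1,-4,0,-0.027,1],[-0.1,-4,0,-0.027,1]]]'; python3 -c "
from h import *
where()
snap('side','s3'); snap('top','t3'); 
s=load('t3'); p=redlid(s,C); d=p[0]-C; print('red',np.degrees(np.arctan2(d[1],d[0])),np.hypot(*d),p[1:3])
a=cv2.imread('pics/s3.png')[150:330,120:340]; b=cv2.imread('pics/t3.png')[120:240,180:330]
cv2.imwrite('pics/v3.png',np.hstack([cv2.resize(a,(400,327)),cv2.resize(b,(400,327))]))"
```

```text
time: 6.28
eef_pos: [0.4828, 0.1448, 0.0468]
orientation: [-0.0, 0.212, 0.977, -0.0]
force: [-1.0, 2.8, 0.3]
gripper_width: 0.0006
t 6.2833 eef [0.4828 0.1448 0.0468] r 0.1471 th 155.7944577480291 yaw 155.5647370024503 F [-1.03  2.78  0.31] q6 -0.9714862198355877 w 0.0005856924507854495
red 93.04392608673768 0.06566663012706828 (0.029680608749389648, np.int32(8698))
```

View pics/v3.png

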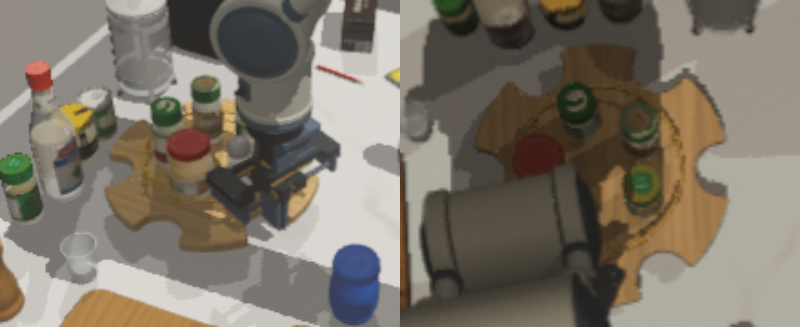

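The finger is in the notch and the carousel is turning with it. The red jar has moved from 72° to 93° with nothing touched, and the finger is at 156°. Continuing.

```bash
python3 -m creep '[[[-0.1,-5,0,-0.034,1],[-0.1,-5.9,0,-0.04,1],[-0.1,-5.9,0,-0.04,1],[-0.1,-5.9,0,-0.04,1],[-0.1,-5.9,0,-0.04,1],[-0.1,-5.9,0,-0.04,1],[-0.1,-5.9,0,-0.04,1],[-0.1,-5.9,0,-0.04,1],[-0.1,-5.9,0,-0.04,1],[-0.1,-5.9,0,-0.04,1]]]' ; python3 -c "
from h import *
where()"
python3 -m creep '[[[-0.1,-5.9,0,-0.04,1],[-0.1,-5.9,0,-0.04,1],[-0.1,-5.9,0,-0.04,1],[-0.1,-5.9,0,-0.04,1],[-0.1,-5.9,0,-0.04,1],[-0.1,-5.9,0,-0.04,1],[-0.1,-5.9,0,-0.04,1],[-0.1,-5.9,0,-0.04,1],[-0.1,-5.9,0,-0.04,1],[-0.1,-5.9,0,-0.04,1]]]' ; python3 -c "
from h import *
where()"
```

```text
time: 7.22
eef_pos: [0.4698, 0.0888, 0.0469]
orientation: [-0.0, 0.017, 1.0, 0.0]
force: [0.2, 1.1, -0.9]
gripper_width: 0.0005
t 7.2167 eef [0.4698 0.0888 0.0469] r 0.1473 th 178.32707902533411 yaw 178.0936701149356 F [ 0.19  1.1  -0.86] q6 -1.475735989842885 w 0.0005214411917515303
time: 8.05
eef_pos: [0.4792, 0.0309, 0.0468]
orientation: [-0.0, -0.182, 0.983, 0.0]
force: [-0.5, 0.9, -0.2]
gripper_width: 0.0009
t 8.05 eef [0.4792 0.0309 0.0468] r 0.1478 th 201.25270922940513 yaw 201.0083693591721 F [-0.54  0.89 -0.25] q6 -1.9974564357290236 w 0.0009481885059218735
```

```bash
python3 -m creep '[[[-0.1,-5.9,0,-0.04,1],[-0.1,-5.9,0,-0.04,1],[-0.1,-5.9,0,-0.04,1],[-0.1,-5.9,0,-0.04,1],[-0.1,-5.9,0,-0.04,1],[-0.1,-5.9,0,-0.04,1],[-0.1,-5.9,0,-0.04,1],[-0.1,-5.9,0,-0.04,1],[-0.1,-5.9,0,-0.04,1],[-0.1,-5,0,-0.034,1]]]' ; python3 -m creep '[[[-0.1,-4.4,0,-0.03,1],[-0.1,-3.7,0,-0.025,1],[-0.1,-3,0,-0.02,1],[-0.1,-3,0,-0.02,1],[-0.1,-3,0,-0.02,1],[0,-2.2,0,-0.015,1],[0,-2.2,0,-0.015,1],[0,-1.5,0,-0.01,1],[0,-1.5,0,-0.01,1],[0,0,0,0,1]]]' ; python3 -c "
from h import *
where()
snap('side','s4'); snap('top','t4'); 
s=load('t4'); p=redlid(s,C); d=p[0]-C; print('red',np.degrees(np.arctan2(d[1],d[0])),np.hypot(*d),p[1:3])
a=cv2.imread('pics/s4.png')[150:330,120:340]; b=cv2.imread('pics/t4.png')[120:240,180:330]
cv2.imwrite('pics/v4.png',np.hstack([cv2.resize(a,(400,327)),cv2.resize(b,(400,327))]))"
```

```text
time: 8.88
eef_pos: [0.51, -0.018, 0.0468]
orientation: [-0.0, -0.371, 0.929, 0.0]
force: [-0.5, 0.0, 0.5]
gripper_width: 0.0003
time: 9.72
eef_pos: [0.5286, -0.0341, 0.0469]
orientation: [0.0, -0.446, 0.895, -0.0]
force: [-2.0, -1.4, -0.1]
gripper_width: 0.0003
t 9.7167 eef [ 0.5286 -0.0341  0.0469] r 0.1479 th 233.30964602364472 yaw 232.99187084402396 F [-2.02 -1.38 -0.15] q6 -2.6727808110437365 w 0.0002672670870956103
red 170.7979060924027 0.06565895263253788 (0.02983184051513672, np.int32(9116))
```

View pics/v4.png

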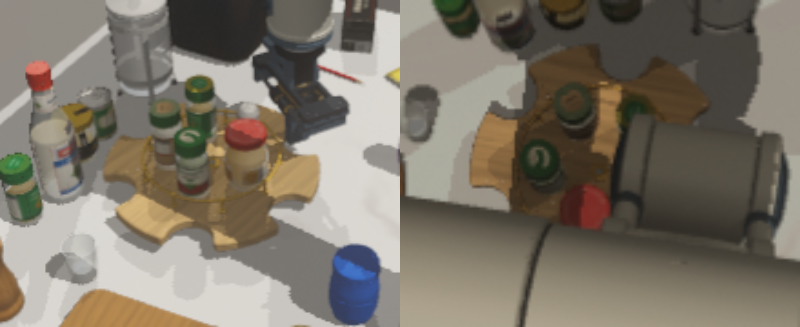

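```bash
python3 -m creep '[[[0,-2.2,0,-0.015,1],[-0.1,-3,0,-0.02,1],[-0.1,-3,0,-0.02,1],[-0.1,-3,0,-0.02,1],[-0.1,-3,0,-0.02,1],[0,-2.2,0,-0.015,1],[0,-2.2,0,-0.015,1],[0,-1.5,0,-0.01,1],[0,-1,0,-0.006,1],[0,0,0,0,1]]]' ; python3 -c "
from h import *
where()"
python3 -m creep '[[[0,4,0,0,1],[0,4,0,0,1],[0,0,-15,0,1],[0,0,-25,0,1],[0,0,-30,0,1],[0,0,-30,0,1],[0,0,-30,0,1],[0,0,-30,0,1],[0,0,-20,0,1],[0,0,0,0,1]]]'
python3 -m creep '[[[20,-15,0,0,1],[30,-20,0,0,1],[30,-20,0,0,1],[30,-20,0,0,1],[30,-20,0,0,1],[0,0,0,0,1]]]'
python3 -c "
from h import *
where()
snap('side','s5'); snap('top','t5'); 
s=load('t5'); p=redlid(s,C); d=p[0]-C; print('red',np.degrees(np.arctan2(d[1],d[0])),np.hypot(*d),p[1:3])
r=fit(s,C); print('fit',r[:4],np.degrees(r[2]))
a=cv2.imread('pics/s5.png')[150:330,120:340]; b=cv2.imread('pics/t5.png')
cv2.imwrite('pics/v5.png',np.hstack([cv2.resize(a,(300,420)),cv2.resize(b,(490,420))]))"
```

```text
time: 10.65
eef_pos: [0.5464, -0.0454, 0.0469]
orientation: [0.0, -0.508, 0.861, -0.0]
force: [-1.4, -2.2, -0.5]
gripper_width: 0.0006
t 10.65 eef [ 0.5464 -0.0454  0.0469] r 0.1478 th 241.47902315209987 yaw 241.05452481086576 F [-1.4  -2.16 -0.45] q6 -2.8280951308841487 w 0.0005796463703535185
time: 11.48
eef_pos: [0.5408, -0.0413, 0.2311]
orientation: [0.003, -0.508, 0.861, -0.002]
force: [0.4, -0.2, 0.3]
gripper_width: 0.0005
time: 11.98
eef_pos: [0.5564, -0.2115, 0.2262]
orientation: [-0.002, -0.502, 0.865, -0.002]
force: [-0.9, -0.5, -0.5]
gripper_width: 0.0005
t 11.9833 eef [ 0.5564 -0.2115  0.2262] r 0.3021 th 258.42990104243216 yaw 240.26198090443972 F [-0.94 -0.53 -0.51] q6 -3.080232943657138 w 0.0004888694918865414
red 178.5596597780544 0.0663680002701373 (0.02936760139465332, np.int32(10347))
fit (np.float64(0.6171121625201406), np.float64(0.08455100948212887), np.float64(0.9595403812445573), np.float64(0.07402033358812332)) 54.97761411768711
```

View pics/v5.png

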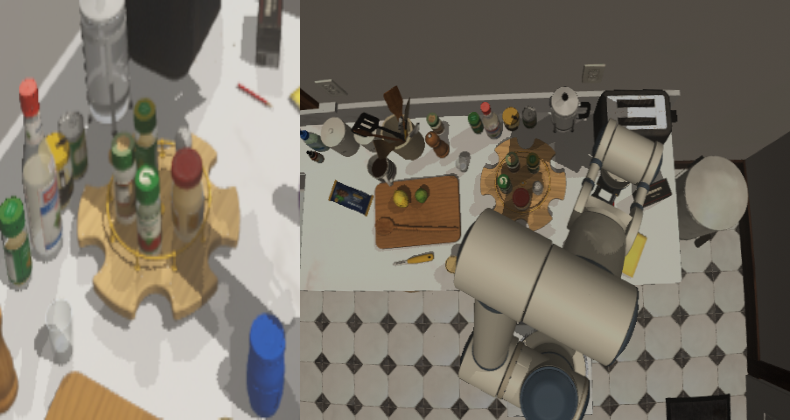

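```bash
python3 -m creep '[[[0,0,0,0.12,1],[0,0,0,0.12,1],[0,0,0,0.12,1],[0,0,0,0.12,1],[0,0,0,0.12,1],[0,0,0,0.12,1],[0,0,0,0.12,1],[0,0,0,0.12,1],[0,0,0,0,1]]]'
python3 -m creep '[[[18,-27,0,0,1],[18,-27,0,0,1],[18,-27,0,0,1],[18,-27,0,0,1],[18,-27,0,0,1],[18,-27,0,0,1],[18,-27,0,0,1],[18,-27,0,0,1],[18,-27,0,0,1],[0,0,0,0,1]]]'
python3 -c "
from h import *
where()
snap('top','t6'); 
s=load('t6'); p=redlid(s,C); d=p[0]-C; print('red',np.degrees(np.arctan2(d[1],d[0])),np.hypot(*d),p[1:3])
r=fit(s,C); print('fit',r[:4],np.degrees(r[2]))
for n in('top0','t6'):
    q=load(n); g=cv2.GaussianBlur(cv2.cvtColor(q['image'],7),(0,0),1).astype(float); P=[]
    for u in list(range(10,165))+list(range(185,200)):
        col=g[275:300,u]; dd=-np.diff(col); i=np.argmax(dd); P.append((u+0.,275.5+i))
    W=pix2w(q,P,0); k=np.polyfit(W[:,1],W[:,0],1); 
    for _ in range(8):
        res=W[:,0]-np.polyval(k,W[:,1]); W=W[np.abs(res)<max(.002,1.5*np.median(np.abs(res)))]; k=np.polyfit(W[:,1],W[:,0],1)
    print(n,'edge slope deg',np.degrees(np.arctan(k[0])),k,len(W),res.std())
o=cv2.resize(p[3],(560,560)); o2=cv2.imread('pics/t6.png')[120:290,100:330]
cv2.imwrite('pics/v6.png',cv2.resize(o2,(790,584)))"
```

```text
time: 12.83
eef_pos: [0.5558, -0.205, 0.2266]
orientation: [-0.001, -0.047, 0.999, -0.002]
force: [0.2, -0.7, -0.3]
gripper_width: 0.0007
time: 13.67
eef_pos: [0.4167, -0.4681, 0.2281]
orientation: [-0.002, -0.051, 0.999, -0.003]
force: [-0.2, -0.2, -0.0]
gripper_width: 0.0006
t 13.6667 eef [ 0.4167 -0.4681  0.2281] r 0.5878 th 250.07758430108714 yaw 185.84393605973298 F [-0.25 -0.2  -0.03] q6 -2.6066333777298514 w 0.0005703279835183462
red 178.65449609257905 0.06674241677416609 (0.030639293670654297, np.int32(11210))
fit (np.float64(0.6170537928134515), np.float64(0.08454700877770603), np.float64(0.9636595253624555), np.float64(0.0362996906042099)) 55.21362369084881
top0 edge slope deg -0.2948231737743558 [-0.00514568  0.27247708] 85 0.0005755368517977198
t6 edge slope deg -0.3099228699046701 [-0.00540923  0.27272407] 88 0.000624623474443553
```

View pics/v6.png

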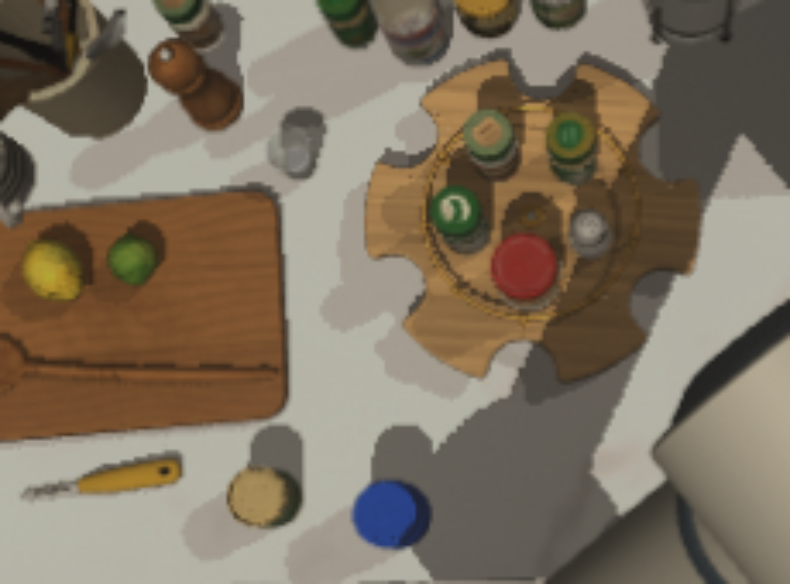

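The red jar is now at 178.3–178.7° and the worktop edge puts the front at 180.0–180.3°. Everything is standing and undisturbed. I'll go back for a small 1.5° nudge.

```bash
python3 -m creep '[[[-11.3,29.8,0,0,1],[-11.3,29.8,0,0,1],[-11.3,29.8,0,0,1],[-11.3,29.8,0,0,1],[-11.3,29.8,0,0,1],[-11.3,29.8,0,0,1],[-11.3,29.8,0,0,1],[-11.3,29.8,0,0,1],[-11.3,29.8,0,0,1],[-11.3,29.8,0,0,1]]]'
python3 -m creep '[[[-11.3,29.8,0,0,1],[-11.3,29.8,0,0,1],[-11.3,29.8,0,0,1],[-11.3,29.8,0,0,1],[0,0,0,0,1]]]'
python3 -m creep '[[[0,0,0,-0.107,1],[0,0,0,-0.107,1],[0,0,0,-0.107,1],[0,0,0,-0.107,1],[0,0,0,-0.107,1],[0,0,0,-0.107,1],[0,0,0,-0.107,1],[0,0,0,-0.107,1],[0,0,0,0,1]]]'
python3 -c "
from h import *
o,d,yaw=where()
a=np.radians(235); e=C+.148*np.array([np.cos(a),np.sin(a)])-o['eef_pos'][:2]
y=np.radians(yaw); print('tool dxy',e@[np.cos(y),np.sin(y)],e@[np.sin(y),-np.cos(y)])"
```

```text
time: 14.55
eef_pos: [0.5017, -0.1535, 0.2268]
orientation: [-0.001, -0.052, 0.999, -0.002]
force: [1.2, -0.5, 1.2]
gripper_width: 0.0002
time: 14.97
eef_pos: [0.5352, -0.0276, 0.226]
orientation: [-0.001, -0.054, 0.999, -0.001]
force: [-0.3, 0.2, -0.1]
gripper_width: 0.0005
time: 15.72
eef_pos: [0.5344, -0.0324, 0.226]
orientation: [-0.002, -0.464, 0.886, -0.001]
force: [-0.4, -0.6, 0.2]
gripper_width: 0.0006
t 15.7167 eef [ 0.5344 -0.0324  0.226 ] r 0.1432 th 234.76318519951047 yaw 235.30778811029998 F [-0.37 -0.57  0.17] q6 -2.7033802440596917 w 0.000593897249336269
tool dxy 0.004828689764594763 -0.0005658405659728298
```

```bash
python3 -m creep '[[[5,-0.5,0,0,1],[0,0,25,0,1],[0,0,30,0,1],[0,0,30,0,1],[0,0,30,0,1],[0,0,25,0,1],[0,0,20,0,1],[0,0,14,0,1],[0,0,5,0,1],[0,0,0,0,1]]]'
python3 -c "
from h import *
where()"
```

```text
time: 16.55
eef_pos: [0.5313, -0.0386, 0.0463]
orientation: [-0.003, -0.459, 0.888, -0.001]
force: [-0.9, 0.2, 0.3]
gripper_width: 0.0005
t 16.55 eef [ 0.5313 -0.0386  0.0463] r 0.15 th 235.1535971229618 yaw 234.65022042222756 F [-0.91  0.15  0.25] q6 -2.70087352167878 w 0.00048606026918008823
```

```bash
python3 -m creep '[[[-0.4,-3,0,-0.02,1],[-0.4,-3,0,-0.02,1],[-0.4,-3,0,-0.02,1],[-0.1,-3,0,-0.02,1],[0,-2,0,-0.014,1],[0,-1.5,0,-0.01,1],[0,-1.5,0,-0.01,1],[0,-1.5,0,-0.01,1],[0,-1,0,-0.007,1],[0,0,0,0,1]]]'
python3 -c "
from h import *
where()"
```

```text
time: 17.38
eef_pos: [0.5495, -0.0482, 0.0472]
orientation: [-0.002, -0.517, 0.856, -0.001]
force: [-1.5, -0.4, 0.7]
gripper_width: 0.0001
t 17.3833 eef [ 0.5495 -0.0482  0.0472] r 0.1489 th 243.03447078389763 yaw 242.26972768288613 F [-1.53 -0.42  0.69] q6 -2.8452282204085875 w 7.945293944929623e-05
```

Now I back off, rise, twist back first to stay clear of the joint 6 limit, move away and check.

```bash
python3 -m creep '[[[0,4,0,0,1],[0,4,0,0,1],[0,0,-15,0,1],[0,0,-25,0,1],[0,0,-30,0,1],[0,0,-30,0,1],[0,0,-30,0,1],[0,0,-30,0,1],[0,0,-20,0,1],[0,0,0,0,1]]]'
python3 -m creep '[[[0,0,0,0.12,1],[0,0,0,0.12,1],[0,0,0,0.12,1],[0,0,0,0.12,1],[0,0,0,0.12,1],[0,0,0,0.12,1],[0,0,0,0.12,1],[0,0,0,0.12,1],[0,0,0,0,1]]]'
python3 -m creep '[[[11,-29,0,0,1],[11,-29,0,0,1],[11,-29,0,0,1],[11,-29,0,0,1],[11,-29,0,0,1],[11,-29,0,0,1],[11,-29,0,0,1],[11,-29,0,0,1],[11,-29,0,0,1],[11,-29,0,0,1]]]'
python3 -m creep '[[[11,-29,0,0,1],[11,-29,0,0,1],[11,-29,0,0,1],[11,-29,0,0,1],[0,0,0,0,1],[0,0,0,0,1]]]'
python3 -c "
from h import *
where()
snap('top','t7'); snap('side','s7')
s=load('t7'); p=redlid(s,C); d=p[0]-C; print('red',np.degrees(np.arctan2(d[1],d[0])),np.hypot(*d),p[1:3])
d=d-[-.0007,-.0004]; print('corrected',np.degrees(np.arctan2(d[1],d[0])))
r=fit(s,C); print('fit',np.degrees(r[2]),r[3])
v=load('s7'); p=redlid(v,C); d=p[0]-C; print('side cam red',np.degrees(np.arctan2(d[1],d[0])),np.hypot(*d),p[1:3])
b=cv2.imread('pics/s7.png')[100:370,100:400]; a=cv2.imread('pics/t7.png')[100:300,100:420]
cv2.imwrite('pics/v7.png',np.hstack([cv2.resize(b,(390,390)),cv2.resize(a,(400,390))]))"
```

```text
time: 18.22
eef_pos: [0.5442, -0.0435, 0.2312]
orientation: [0.0, -0.517, 0.856, -0.004]
force: [0.5, -0.3, -0.1]
gripper_width: 0.0005
time: 18.97
eef_pos: [0.5421, -0.0432, 0.2265]
orientation: [-0.002, -0.06, 0.998, -0.002]
force: [-0.1, 0.1, -0.4]
gripper_width: 0.0006
time: 19.8
eef_pos: [0.4693, -0.3462, 0.2283]
orientation: [-0.001, -0.066, 0.998, -0.002]
force: [0.6, 0.3, -0.2]
gripper_width: 0.0003
time: 20.3
eef_pos: [0.4402, -0.4666, 0.2285]
orientation: [-0.002, -0.064, 0.998, -0.002]
force: [0.3, 0.6, 0.0]
gripper_width: 0.0005
t 20.3 eef [ 0.4402 -0.4666  0.2285] r 0.5787 th 252.21586740630778 yaw 187.3390122973504 F [0.28 0.56 0.  ] q6 -2.6026531328912683 w 0.0004532444487501588
red 179.8326096908453 0.06675408431909047 (0.0304145450592041, np.int32(11169))
corrected 179.48388494081533
fit 56.353423676945496 0.03591989353299141
side cam red 176.33970965204045 0.06923291804159909 (0.034506645202636715, np.int32(11196))
```

View pics/v7.png

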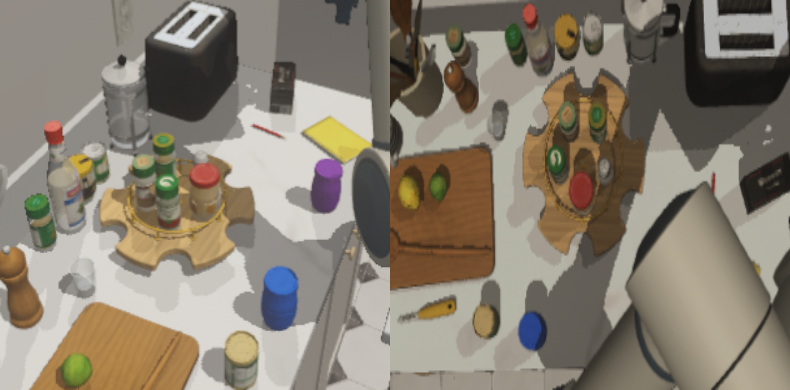

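```bash
python3 -c "
from bench import manip
print(manip.close_job())"
```

```text
the job is handed in; nothing more can be done
None
```

I turned the carousel about 107.5° counter-clockwise with the closed fingertips in one rim notch, then gave it a second nudge of about 1.2°. After that I backed off, lifted the hand clear and handed the job in at about 20 s of the 64 s allowed.

**Jar position:** in the last top view the red lid stands at 179.8°, or 179.5° with the centre corrected. The front measured from the worktop edge is at 180.0–180.3°, so the jar is within about 1° of straight in front.

**Disagreement:** the side camera read 176.3°. I put this down to its lid outline including the lid's side wall, which pulls the centre towards that camera; I did not check it further.

**Surroundings:** all the jars and the salt shaker are upright inside the rail, and the things around the carousel looked undisturbed in the final pictures. The forces I read during pushing stayed under about 3 N.

**Joint limit:** on the first retreat the last joint read -3.0802 rad, at its range limit of -3.08 as printed. I turned it back at once and kept it away from the limit afterwards, but I cannot tell whether the judge counts that reading as past the range.

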